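# Click the amber filter over the viewing light

## Robot

A 6-joint arm with a two-finger parallel gripper is mounted at the origin on a cart in front of the work surface, level with it; the furniture and walls round the work are solid. World frame = base frame: x ahead of the robot, y to its left, z up, the work surface at z = 0. Lengths are in mm, angles in rad, forces in N, time in s.
With the tool pointing down it reaches from about 300 to 875 mm from the base axis. Payload 6.4 kg.
Tool frame: the origin (TCP) lies where the fingers leave the gripper's body, on its centre line; the fingertips stand 73 mm ahead of it and the grasp point (between the pads) lies 54 mm ahead of it (robot.tips_ahead is the distance from the TCP to the fingertips, in mm); z points along the fingers, y is the direction in which the jaws open and shut (so a half turn about z gives the same grasp; the last joint's range is limited). The gripper opens to 85 mm and grips with 20 to 120 N. Pads are 22 mm wide; open, the fingers measure 114 mm over their backs; the gripper's body (76 mm by 85 mm) begins 54 mm behind the grasp point. The pads swing forward as they close: fully open they stand 13 mm farther back than shut.
Start: joints at [-1.382, 0.181, 1.607, -0, 1.354, -0.206], TCP at [221.176, -530.776, 303.888] pointing down, gripper open.
Joint ranges: [-2.99, 2.99], [-0.89, 2.07], [0.3, 2.58], [-1.14, 4.28], [0, 2.63], [-3.12, 3.12]. Speed limits (rad/s): [2.57, 2.57, 3.01, 3.14, 3.14, 3.14].

## Interface

Orientations are given as a rotation vector (axis times angle).
In Python, from workcell import sensors, optics, order, robot gives the robot as it stands.
- The arm moves only by the tool servo_tool, never from a script. Its argument "steps" is a list of rows, each a list of 3 entries, a list of its own where there are three numbers: the opening, from 0 (shut) to 1 (fully open), then the shift along the world's x, y, z in cm, then the turn, a rotation vector about the world's x, y, z in rad. In form: [[jaw, [tx, ty, tz], [rx, ry, rz]], ...]. A call has 1 to 10 rows; each row shifts and turns the commanded pose from where the row before left it; what a row does not reach is not made up. A row lasts 1/8 s, in which the tool goes at most 62.5 mm and 10.7 degrees, less where a joint would pass 70% of its speed; a pose out of reach is approached as far as the arm can. A call with a gripper value outside its range is refused whole. The fingers move at their own pace and stop on an object; the grip force is fixed at half the most. Time passes only in rows, so rows that do not move let the fingers close. It gives the time, the measured TCP pose, the force and the opening at its end, in the units of the state.
- sensors.get_obs(): the state, without advancing time (a new reading comes with each control period).
- optics.get_image(name): name is "side" or "top"; returns a dict with "image" (400x640x3 uint8, blue, green, red), "K" (3x3 intrinsics, pixels), "extrinsics" (4x4, takes a point from world to camera coordinates). Camera axes: x right, y down, z forward; pixel columns grow to the right and rows downward; lengths in mm; the calibration is good to about 2 mm. A picture is of the moment at which its call begins. There is no depth.
- order.close_job(): hands the job in, once; it reports no verdict.
The state is a dict: "time": time; "joint_pos": joint angles; "joint_velocities": joint speeds; "joint_torque": joint torques, N m; "tcp_pos": TCP position; "orientation": TCP orientation; "wrist_force": force on the tool from outside, world axes, zero at the start; "torque": the same for the moment, N m; "opening": finger opening in mm.
Only numpy, scipy, OpenCV 4.12 (cv2) and the standard library are available. Lean on these libraries where they do the work, as an engineer would, in place of code of your own. Each camera call takes 0.05 s, during which the arm holds its last target.

## Task

Two small viewing lights stand on the desk, both with their shutters closed. On the one with the red grip tab, slide the shutter plate along to its next stop, so that it clicks in with the amber window over the light port in the middle of the case (at the orange mark, not on to the last, open stop), and let go. Leave the shutter of the light with the blue tab closed.

Things in the scene. Friction and masses are not known exactly. Their poses are not given: they have to be found in the camera images.
- red_light: Viewing light with the red grip tab: low pale-wood case, 96 (x) by 216 (y) by 47 mm high, fast on the desk. Origin: centre of its underside, straight below the round lit port (32 mm). The shutter slides along the case's y. Stop marks on its -x rail, 40 mm apart: black closed, orange amber, white open. The blue light is alike; the two may stand in either place, each turned up to 20 degrees.
- red_light_tab (a point): Centre of the top of the red grip tab, 89 mm above the desk; axes as the case. The tab is an upright fin on the shutter, 12 mm thick along y (the sliding direction), 24 mm wide along x; it rises 40 mm clear of the plate and rails, whose tops are 46 and 47 mm above the desk. It lies 30 mm to the +x side of the port's centre line and comes abreast of the port at the amber stop.
- red_light_shutter (a joint): Travel (m) of the red light's aluminium shutter plate along the case's +y: 0 closed, 0.040 amber window over the port, 0.080 open hole over the port. Spring click stops hold it at each; moving it off one takes about 7 N. Let go within 15 mm of the amber stop, it snaps to it.
- blue_light_shutter (a joint): The same for the other light, with the blue tab; it is closed (0) and must stay so.

How it is judged (in metres and radians):
At the end, for the whole second after the job is handed in: The red-tabbed shutter rests at its amber stop (travel 40 mm, within 6 mm), and the blue-tabbed shutter is still closed (within 6 mm) (value of joint red_light_shutter between 0.034 and 0.046 m and velocity of joint red_light_shutter between -0.01 and 0.01 m/s and value of joint blue_light_shutter below 0.006 m); the robot touches nothing.
It fails at once if the shutter with the blue tab is pushed off its closed stop (more than 12 mm) (value of joint blue_light_shutter above 0.012 m).
It also fails if it takes over 27 s, if anything falls off the work surface, if the arm or the gripper's body presses on something with over 40 N, if the wrist force passes 120 N, or if a joint passes its speed limit or range.

## Working session

There is one attempt and no reset: what is moved stays moved. The work goes in short steps, Python scripts to look and compute and a tool call to move; the robot and the scene stay as the last step left them, time stands still between calls to the robot, and variables do not carry over. Pictures are saved under pics/ and viewed, and the job is handed in when it is done.

Besides the shell and the picture viewer there is one more tool, called by a JSON object that holds its "method" and its "body", one argument or row to a line. servo_tool: Moves the arm, as the interface text tells. Its arguments: {"type":"object","properties":{"steps":{"type":"array","items":{"type":"array"}}},"required":["steps"]}

```bash
mkdir -p pics; python3 - <<'E'
from workcell import sensors, optics, order, robot
import cv2,numpy as np
o=sensors.get_obs(); print({k:np.round(v,3).tolist() for k,v in o.items()}, robot.tips_ahead)
for n in("side","top"):
    d=optics.get_image(n); cv2.imwrite(f"pics/{n}0.png",d["image"]); print(n,d["K"],d["extrinsics"])
    np.savez(f"{n}.npz",K=d["K"],E=d["extrinsics"])
E
```

```text
{'time': 0.0, 'joint_pos': [-1.382, 0.182, 1.608, 0.0, 1.354, -0.206], 'joint_velocities': [-0.001, -0.002, -0.0, -0.0, -0.002, 0.0], 'joint_torque': [0.001, -44.487, -35.133, -0.0, 0.009, 0.0], 'tcp_pos': [221.097, -530.334, 302.981], 'orientation': [-3.079, -0.616, -0.0], 'wrist_force': [-0.67, 0.188, -0.263], 'torque': [0.004, -0.005, -0.023], 'opening': 85.43} 72.6
side [[471.21424717   0.         325.74298472]
 [  0.         471.21424717 204.10004961]
 [  0.           0.           1.        ]] [[-7.03124380e-01  7.11021476e-01 -8.03528306e-03  3.33623569e+02]
 [ 5.35020207e-01  5.21566992e-01 -6.64621133e-01 -2.17094065e+02]
 [-4.68368961e-01 -4.71610361e-01 -7.47137326e-01  1.31396234e+03]
 [ 0.00000000e+00  0.00000000e+00  0.00000000e+00  1.00000000e+00]]
top [[463.97581931   0.         325.41839915]
 [  0.         463.97581931 201.23869549]
 [  0.           0.           1.        ]] [[-1.44499250e-02 -9.99838053e-01  1.07269174e-02  1.75724009e+01]
 [-9.91000080e-01  1.28927215e-02 -1.33238955e-01  4.96812054e+02]
 [ 1.33079079e-01 -1.25556689e-02 -9.91025890e-01  8.81517721e+02]
 [ 0.00000000e+00  0.00000000e+00  0.00000000e+00  1.00000000e+00]]
```

View pics/top0.png

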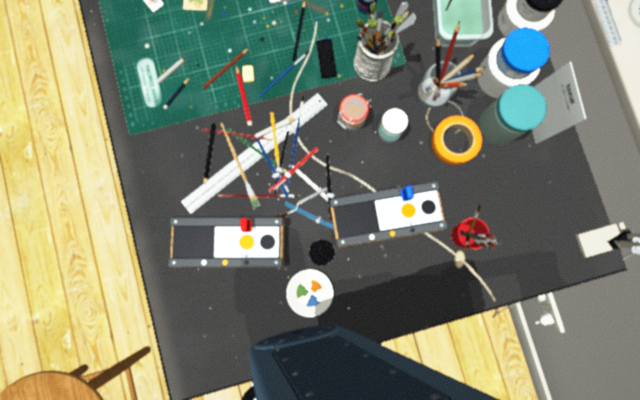

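View pics/side0.png

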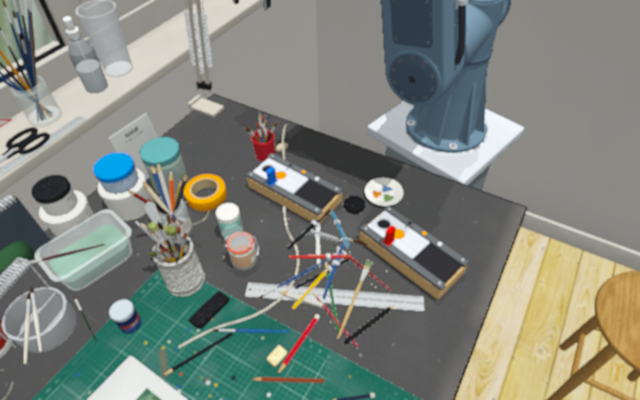

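The top view shows the red light at about px (227,242) with its tab at (246,224). The blue light is at (388,213) with its tab at (407,192). Next I zoom in to measure.

```bash
python3 - <<'E'
import cv2
im=cv2.imread("pics/top0.png")
cv2.imwrite("pics/topz.png",cv2.resize(im[205:280,160:295],None,fx=5.9,fy=5.9,interpolation=cv2.INTER_CUBIC))
im=cv2.imread("pics/side0.png")
cv2.imwrite("pics/sidez.png",cv2.resize(im[200:300,350:475],None,fx=5.9,fy=5.9,interpolation=cv2.INTER_CUBIC))
E
```

```text
(no output)
```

View pics/topz.png

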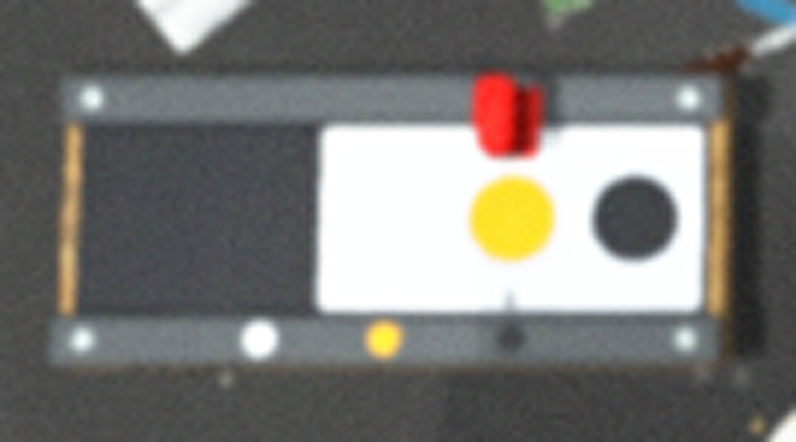

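View pics/sidez.png

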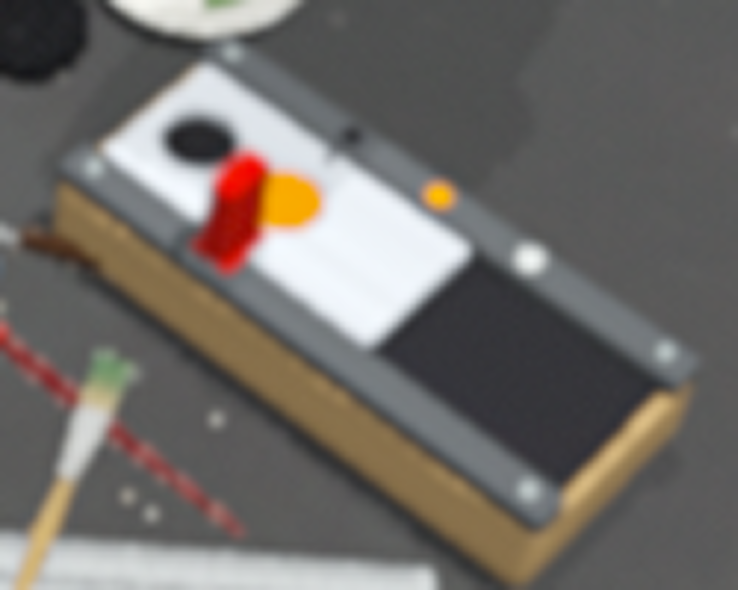

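```bash
cat > fit.py <<'E'
import numpy as np
from scipy.optimize import least_squares
C={n:np.load(n+".npz") for n in("side","top")}
def proj(n,P):
    E=C[n]["E"];p=C[n]["K"]@(E[:3,:3]@P+E[:3,3]);return p[:2]/p[2]
off={"top":np.array([160,205.]),"side":np.array([350,200.])}
# local (x,y,z), x None = unknown rail x
obs={"top":[((0,-40,46),(512,219)),((0,-80,46),(635,218)),(("m",-40,47),(510,338)),(("m",0,47),(383,340)),(("m",40,47),(259,340)),((30,-40,89),(494,115))],
"side":[((0,-40,46),(288,201)),((0,-80,46),(200,138)),(("m",-40,47),(350,135)),(("m",0,47),(440,195)),(("m",40,47),(530,260)),((30,-40,89),(243,175))]}
def W(q,l):
    c,s=np.cos(q[2]),np.sin(q[2]);x=q[3] if l[0]=="m" else l[0]
    return np.array([q[0]+c*x-s*l[1],q[1]+s*x+c*l[1],l[2]])
if __name__=="__main__":
    def res(q,cams=("top","side")):
        r=[]
        for n in cams:
            for l,px in obs[n]: r+=list(proj(n,W(q,l))-((np.array(px)+.5)/5.9-.5+off[n]))
        return np.array(r)
    for cams in(("top",),("side",),("top","side")):
        s=least_squares(res,[400,150,0,-38],args=(cams,)); print(cams,np.round(s.x,3),"tab",W(s.x,(30,-40,89)).round(1),"rms",np.sqrt(np.mean(s.fun**2)))
    print(np.round(s.fun.reshape(-1,2),2))
E
python3 fit.py
```

```text
('top',) [ 4.19773e+02  2.03610e+02 -1.50000e-02 -3.90050e+01] tab [449.2 163.2  89. ] rms 0.16609613641218282
('side',) [ 4.19944e+02  2.03491e+02  9.00000e-03 -3.88480e+01] tab [450.3 163.8  89. ] rms 0.32817636699570757
('top', 'side') [ 4.19798e+02  2.03497e+02 -6.00000e-03 -3.88670e+01] tab [449.6 163.3  89. ] rms 0.3531771000140937
[[ 0.07 -0.31]
 [ 0.11 -0.31]
 [ 0.04 -0.04]
 [ 0.5  -0.2 ]
 [ 0.44 -0.01]
 [-0.36 -0.19]
 [-0.29 -0.47]
 [ 0.29  0.02]
 [ 0.63  0.4 ]
 [ 0.23  0.43]
 [ 0.39  0.  ]
 [ 0.23 -0.86]]
```

Both cameras agree to about 1 mm: the red tab is at (450, 163, 89) with case yaw about 0. I'll move over it at safe height, turning −0.40 rad so the jaws lie along y.

{"method": "servo_tool", "body": {
  "steps": [
    [1, [2.5, 5, 0], [0, 0, -0.04]],
    [1, [2.5, 5, 0], [0, 0, -0.04]],
    [1, [2.5, 5, 0], [0, 0, -0.04]],
    [1, [2.5, 5, 0], [0, 0, -0.04]],
    [1, [2.5, 5, 0], [0, 0, -0.04]],
    [1, [2.5, 5, 0], [0, 0, -0.04]],
    [1, [2.5, 5, 0], [0, 0, -0.04]],
    [1, [2.5, 5, 0], [0, 0, -0.04]],
    [1, [2, 5, 0], [0, 0, -0.04]],
    [1, [0.8, 5, 0], [0, 0, -0.04]]
  ]
}}

```text
time: 1.35
tcp_pos: [449.6, -28.9, 303.7]
orientation: [-3.141, 0.01, 0.0]
wrist_force: [-0.5, -1.1, -0.3]
opening: 85.6
```

{"method": "servo_tool", "body": {
  "steps": [
    [1, [0, 5, 0], [0, 0, 0]],
    [1, [0, 5, 0], [0, 0, 0]],
    [1, [0, 5, 0], [0, 0, 0]],
    [1, [0, 4.2, 0], [0, 0, 0]],
    [1, [0, 0, -4], [0, 0, 0]],
    [1, [0, 0, -4], [0, 0, 0]],
    [1, [0, 0, 0], [0, 0, 0]]
  ]
}}

```text
time: 2.22
tcp_pos: [446.7, 161.1, 220.8]
orientation: [3.141, -0.008, -0.012]
wrist_force: [-0.5, 0.9, 0.7]
opening: 85.5
```

```bash
python3 - <<'E'
from workcell import sensors, optics
import cv2
for n in("side","top"): cv2.imwrite(f"pics/{n}1.png",optics.get_image(n)["image"])
o=sensors.get_obs();print(o["tcp_pos"],o["orientation"],o["joint_pos"])
E
```

```text
[449.44966423 161.18209508 224.57240376] [-3.14158135e+00  8.38621638e-03  1.23604601e-04] [9.50429360e-02 5.20516601e-02 1.92107884e+00 8.46277280e-06
 1.16854045e+00 1.67117479e+00]
```

View pics/side1.png

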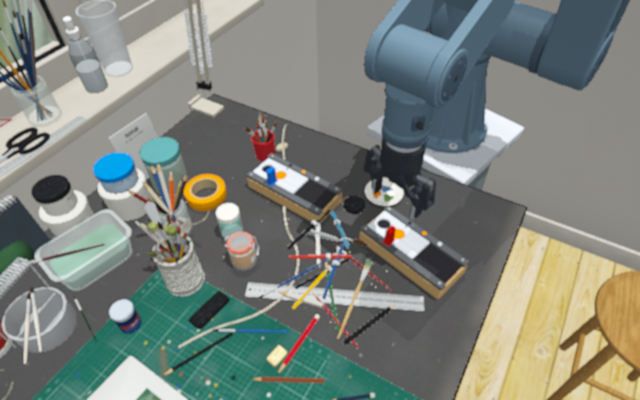

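View pics/top1.png

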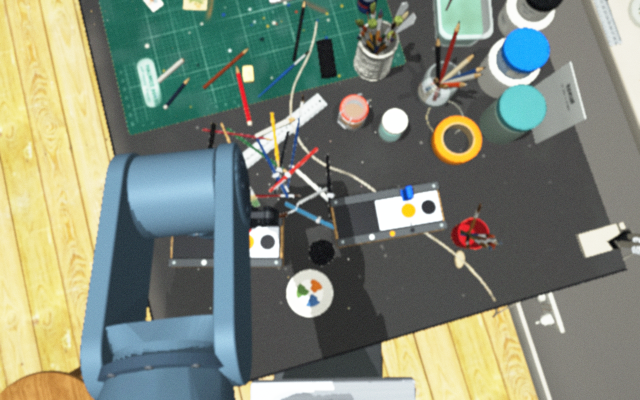

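```bash
python3 - <<'E'
from fit import *
for y in(161-57,161,161+57):print(proj("side",np.array([449.5,y,165.])),proj("side",np.array([449.5,y,225.])))
E
```

```text
[371.38616679 187.89433969] [373.43848549 165.87277347]
[393.86340341 202.90527331] [397.15238807 180.97788331]
[417.71804707 218.83607827] [422.39773041 197.05847854]
```

The fingers appear in the side view where the projection puts them, around px (378,193) and (418,212), either side of the tab. Now I descend and close.

{"method": "servo_tool", "body": {
  "steps": [
    [1, [0, 0.2, -3], [0, 0, 0]],
    [1, [0, 0, -3], [0, 0, 0]],
    [1, [0, 0, -2.8], [0, 0, 0]],
    [1, [0, 0, 0], [0, 0, 0]],
    [0.35, [0, 0, 0], [0, 0, 0]],
    [0.35, [0, 0, 0], [0, 0, 0]],
    [0.35, [0, 0, 0], [0, 0, 0]]
  ]
}}

```text
time: 3.2
tcp_pos: [449.9, 163.3, 137.0]
orientation: [-3.141, 0.008, -0.003]
wrist_force: [0.5, -0.5, -0.0]
opening: 32.3
```

```bash
python3 - <<'E'
from workcell import sensors, optics
import cv2
im=optics.get_image("side")["image"]
cv2.imwrite("pics/side2.png",cv2.resize(im[140:300,320:480],None,fx=3.7,fy=3.7,interpolation=cv2.INTER_CUBIC))
o=sensors.get_obs();print(o["tcp_pos"],o["wrist_force"],o["opening"])
E
```

```text
[449.63640839 163.29585406 136.7096659 ] [-0.79908552  0.85407023  0.75392597] 30.27064965971896
```

View pics/side2.png

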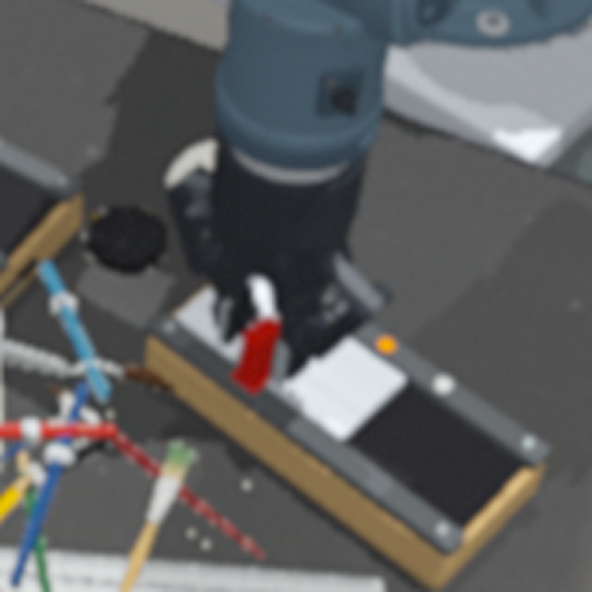

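The red tab, at zoomed px (258,350), stands between the fingers. I'll close on it and then start sliding.

{"method": "servo_tool", "body": {
  "steps": [
    [0, [0, 0, 0], [0, 0, 0]],
    [0, [0, 0, 0], [0, 0, 0]],
    [0, [0, 0, 0], [0, 0, 0]],
    [0, [0, 0, 0], [0, 0, 0]]
  ]
}}

```text
time: 3.75
tcp_pos: [449.4, 163.2, 136.3]
orientation: [-3.141, 0.009, -0.0]
wrist_force: [-1.4, -0.8, 6.0]
opening: 10.9
```

{"method": "servo_tool", "body": {
  "steps": [
    [0, [0, 0.5, 0], [0, 0, 0]],
    [0, [0, 0.5, 0], [0, 0, 0]],
    [0, [0, 0.5, 0], [0, 0, 0]],
    [0, [0, 0.5, 0], [0, 0, 0]],
    [0, [0, 0.5, 0], [0, 0, 0]],
    [0, [0, 0.5, 0], [0, 0, 0]],
    [0, [0, 0.5, 0], [0, 0, 0]],
    [0, [0, 0.5, 0], [0, 0, 0]],
    [0, [0, 0, 0], [0, 0, 0]],
    [0, [0, 0, 0], [0, 0, 0]]
  ]
}}

```text
time: 5.0
tcp_pos: [449.8, 203.3, 136.4]
orientation: [3.141, -0.008, 0.002]
wrist_force: [0.3, 0.0, 6.2]
opening: 10.8
```

```bash
python3 - <<'E'
from workcell import sensors, optics
import cv2
im=optics.get_image("side")["image"]
cv2.imwrite("pics/side3.png",cv2.resize(im[140:300,320:480],None,fx=3.7,fy=3.7,interpolation=cv2.INTER_CUBIC))
o=sensors.get_obs();print(o["tcp_pos"],o["wrist_force"],o["opening"])
E
```

```text
[449.80188649 203.25048307 136.36857294] [ 0.62766298 -0.10445494  6.47555016] 10.768016329865011
```

View pics/side3.png

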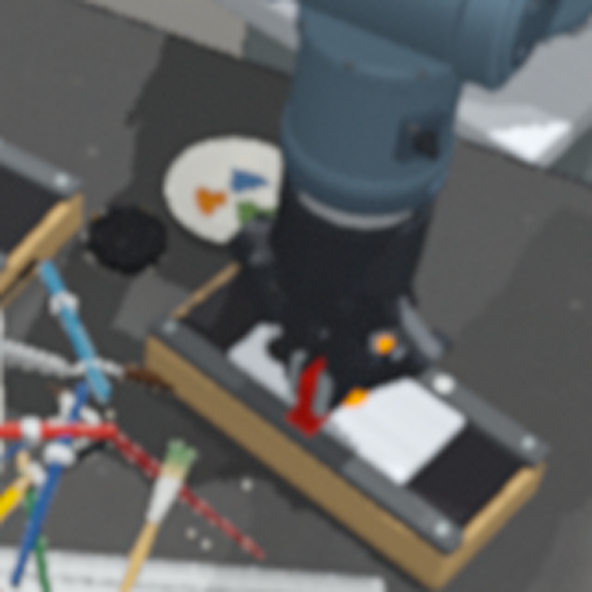

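The plate followed the gripper by 40 mm, with almost no residual force along y. The tab is now at zoomed px (310,400). I'll open the jaws to release it, then rise.

{"method": "servo_tool", "body": {
  "steps": [
    [0.6, [0, 0, 0], [0, 0, 0]],
    [0.6, [0, 0, 0], [0, 0, 0]],
    [0.6, [0, 0, 0], [0, 0, 0]],
    [0.6, [0, 0, 0], [0, 0, 0]],
    [0.6, [0, 0, 3], [0, 0, 0]],
    [0.6, [0, 0, 5], [0, 0, 0]],
    [0.6, [0, 0, 5], [0, 0, 0]],
    [0.6, [0, 0, 5], [0, 0, 0]],
    [0.6, [0, 0, 0], [0, 0, 0]]
  ]
}}

```text
time: 6.18
tcp_pos: [451.2, 203.6, 320.6]
orientation: [-3.14, 0.008, -0.014]
wrist_force: [-0.3, -0.3, -1.0]
opening: 51.5
```

{"method": "servo_tool", "body": {
  "steps": [
    [0.6, [-2, -5, 0], [0, 0, 0]],
    [0.6, [-2, -5, 0], [0, 0, 0]],
    [0.6, [-1, -5, 0], [0, 0, 0]],
    [0.6, [0, -5, 0], [0, 0, 0]],
    [0.6, [0, -5, 0], [0, 0, 0]],
    [0.6, [0, -5, 0], [0, 0, 0]],
    [0.6, [0, -5, 0], [0, 0, 0]],
    [0.6, [0, 0, 0], [0, 0, 0]],
    [0.6, [0, 0, 0], [0, 0, 0]]
  ]
}}

```text
time: 7.3
tcp_pos: [398.7, -146.2, 314.9]
orientation: [-3.14, 0.009, 0.002]
wrist_force: [-0.9, 1.1, 0.7]
opening: 51.0
```

```bash
python3 - <<'E'
from workcell import sensors, optics
import cv2
im=optics.get_image("side")["image"]
cv2.imwrite("pics/side4.png",cv2.resize(im[130:300,230:480],None,fx=3.2,fy=3.2,interpolation=cv2.INTER_CUBIC))
im=optics.get_image("top")["image"]
cv2.imwrite("pics/top4.png",cv2.resize(im[170:280,160:460],None,fx=2.6,fy=2.6,interpolation=cv2.INTER_CUBIC))
o=sensors.get_obs();print(o["time"],o["tcp_pos"],o["wrist_force"],o["opening"])
E
```

```text
7.4 [ 399.01213768 -145.53911148  315.32198607] [-0.58545086  0.46529974 -0.12797973] 51.25860059739206
```

View pics/side4.png

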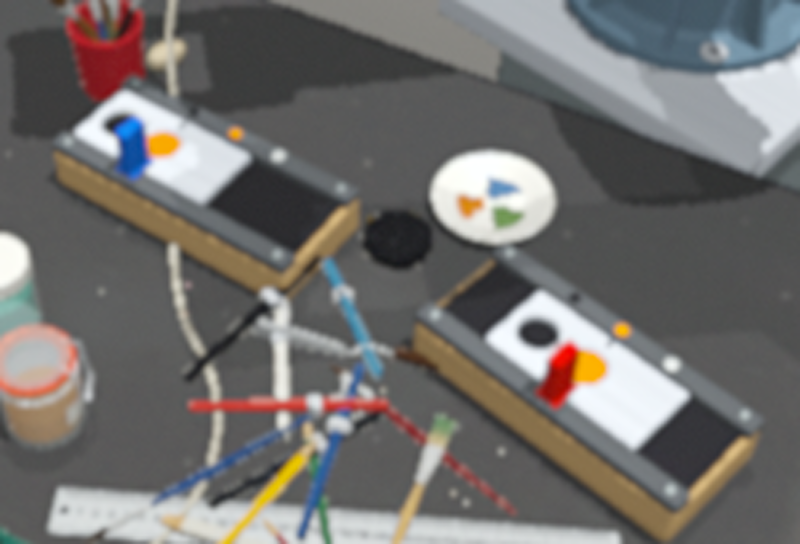

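View pics/top4.png

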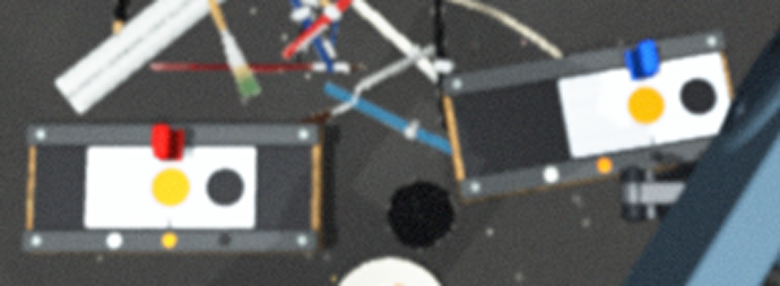

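The top view shows the red light's amber window (171,187) and its pointer tick in line with the orange mark (169,240). The blue shutter is still closed, and the gripper hangs clear of everything.

```bash
python3 -c "
from workcell import order
print(order.close_job())"
```

```text
the job is handed in; nothing more can be done
None
```

I moved the red light's shutter to its amber stop, let go, and handed the job in at about 7.4 s. The hand-in reports no verdict.

I found the red tab from both cameras, which agreed to about 1 mm. I then gripped it with the jaws along the case's y, slid it 40 mm in +y, opened the jaws, rose and backed off.

The last checks, made after letting go:
- **Red light:** in the top view, the amber window and the plate's tick line up with the orange mark.
- **Blue light:** its shutter still looks closed. The top view was partly blocked by the arm, but the side view shows the light fully.
- **Robot:** the gripper hangs clear about 315 mm up, with wrist force under 1 N.

No check failed or disagreed. I judged the final shutter positions by eye in the images and did not measure them in millimetres.

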